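Close the UV curing box and start it at the membrane key

TASK

A freshly lacquered brass bar lies in the UV curing box: close the box's amber lid fully without slamming it, and only then start the cure by pressing the green membrane key firmly (about 10 N, never as much as 40 N), holding it for about half a second and letting go. The key hardly moves, so go by the force; do not press the green key while the lid is open and do not press the red or the blue key at all. Leave the lid shut and the loose bar, the tin and the felt wheel on the bench where they are.

Things in the scene. Friction and masses are not known exactly. Their poses are not given: they have to be found in the camera images.
- curing_box: Grey UV curing box, fixed to the bench, 200 (x) x 300 (y) x 125 mm high. Origin: centre of that 200 x 300 mm footprint, at bench height; x points from its front (robot side at yaw 0) to its hinge side, y along its length, z up. The open-topped chamber is at y -150 to +50 mm; the flat black key deck is at y +50 to +150 mm, its surface 125 mm above the bench, with the three keys in one row along x at y = +100 mm
- lid (a joint): Hinge angle of the lid in rad: 0 = fully shut, grows as the front edge rises, starts between 0.5 and 1.0, stop at 1.25. The hinge is stiff: the lid stays where it is left; 1 to 4 N at the front edge moves it, pressing down on its outer face closes it
- lid_edge (a point): Middle of the lid's free (front) edge, on its outer (upper) face. The lid is a white-framed amber panel, 180 mm from hinge axis to free edge, 190 mm wide along the box's y, frame 22 mm wide and 12 mm thick, the amber pane's outer face 2 mm lower than the frame's. Shut, this point is 137 mm above the bench. The point's x axis points along the lid towards the hinge, z out of the outer face, y along the edge
- lid_hinge (a point): Middle of the lid's hinge axis, which runs along the box's y, 131 mm above the bench, in the middle of the lid's thickness. 180 mm from the free edge
- green_key: Green membrane key (start), 32 x 32 mm square, flat, its top standing 4 mm above the black deck. Origin: its centre at deck level (125 mm above the bench), z up. Presses straight down: only 1.5 mm of travel, starts to give at 3 N, on its stop at 8 N; it registers at 6 N held for 0.3 s and springs back. Any of the three places in the row can be its own
- red_key: Red membrane key (stop), same size and origin as the green one, in another place of the row; places are 52 mm apart centre to centre. Not to be pressed
- blue_key: Blue membrane key (timer), same size and origin as the green one, in the remaining place. Not to be pressed
- brass_bar: Loose brass bar on the bench beside the key deck, 160 x 26 x 12 mm, origin at the centre of its underside, long axis x. Leave it alone
- tin: Closed tin with an orange band standing on the bench at the chamber end of the box, 60 mm across, 85 mm high, origin at the centre of its underside. Leave it alone
- felt_wheel: Pale felt polishing wheel with a dark hub lying flat on the bench in front of the box, 84 mm across, 25 mm high with the hub, origin at the centre of its underside. Leave it alone

How it is judged:
By the outcome, as a careful person would: the job done as asked, in the order asked, and still so for the second after the job is handed in, with the robot touching nothing.
It also fails if it takes over 45 s, if anything falls off the work surface, if the arm or the gripper's body presses on something with over 40 N, if the wrist force passes 120 N, or if a joint passes its speed limit or range.

ROBOT

A 6-joint arm with a two-finger parallel gripper is mounted at the origin on the work surface. World frame = base frame: x ahead of the robot, y to its left, z up, the work surface at z = 0. Lengths are in mm, angles in rad, forces in N, time in s.
With the tool pointing down it reaches from about 400 to 925 mm from the base axis. Payload 12.5 kg.
Tool frame: the origin (TCP) lies at the centre of the arm's flange, where the gripper is bolted on; the fingertips stand 190 mm ahead of it and the grasp point (between the pads) lies 171 mm ahead of it; z points along the fingers, y is the direction in which the jaws open and shut (so a half turn about z gives the same grasp; the last joint's range is limited). The gripper opens to 95 mm and grips with 3 to 60 N. Pads are 20 mm wide; open, the fingers measure 119 mm over their backs; the gripper's body (75 mm by 180 mm) begins 59 mm behind the grasp point.
Start: joints at [1.175, 0.491, 1.559, -0, 1.092, -0.106], TCP at [178.576, 598.945, 404.761] pointing down, gripper open.
Joint ranges: [-3.1, 3.1], [-0.84, 2.19], [0.05, 2.79], [-1.13, 4.28], [0.06, 2.93], [-2.69, 2.69]. Speed limits (rad/s): [2.22, 2.22, 2.79, 3.14, 3.14, 3.14].

INTERFACE

Orientations are given as [roll, pitch, yaw] about the fixed x, y, z axes, in that order (R = Rz(yaw) Ry(pitch) Rx(roll)).
In Python, from cell import env, optics gives the robot as it stands.
- The arm moves only by the tool apply_moves, never from a script. Its argument "commands" is a list of rows, each a list of 7 numbers: the turn, a rotation vector about the tool's x, y, z in degrees, then the shift along the tool's x, y, z in m, then the finger opening in m, from 0 to 0.0951. A call has 1 to 5 rows; each row shifts and turns the commanded pose from where the row before left it, along the tool's axes as they then stand; what a row does not reach is not made up. A row lasts 1/12 s, in which the tool goes at most 41.7 mm and 7.16 degrees, less where a joint would pass 70% of its speed; a pose out of reach is approached as far as the arm can. A call with a gripper value outside its range is refused whole. The fingers move at their own pace and stop on an object; the grip force is fixed at half the most. Time passes only in rows, so rows that do not move let the fingers close. It gives the time, the measured TCP pose, the force and the opening at its end, in the units of the state.
- env.state(): the state, without advancing time (a new reading comes with each control period).
- optics.read_camera(name): name is "scene" or "top"; returns a dict with "color" (384x512x3 uint8, red, green, blue), "fx", "fy", "cx", "cy" (pixels), "eye" and "rotation" of the camera in the world. Camera axes: x right, y up, looking along -z (the intrinsics and any distortion apply to the point x, -y, -z); pixel columns grow to the right and rows downward; lengths in mm; the calibration is good to about 2 mm. A picture is of the moment at which its call begins. There is no depth.
- env.job_done(): hands the job in, once; it reports no verdict.
The state is a dict: "t": time; "joints": joint angles; "qvel": joint speeds; "tau": joint torques, N m; "eef_pos": TCP position; "tcp_rot": TCP orientation; "ft_force": force on the tool from outside, world axes, zero at the start; "moment": the same for the moment, N m; "opening": opening from 0.0 (shut) to 1.0 (fully open).
Only numpy, scipy, OpenCV 4.12 (cv2) and the standard library are available. Lean on these libraries where they do the work, as an engineer would, in place of code of your own. Each camera call takes 0.05 s, during which the arm holds its last target. There are 200 camera calls.

## Working session

There is one attempt and no reset: what is moved stays moved. The work goes in short steps, Python scripts to look and compute and a tool call to move; the robot and the scene stay as the last step left them, time stands still between calls to the robot, and variables do not carry over. Pictures are saved under pics/ and viewed, about 8 in all and at most 12, crops included, and the job is handed in when it is done.

Besides the shell and the picture viewer there is one more tool, called after ">>>" in YAML: its name, and indented under it one key for each argument. apply_moves: Moves the arm, as the interface text tells. Its arguments: {"type":"object","properties":{"commands":{"type":"array","items":{"type":"array","items":{"type":"number"}}}},"required":["commands"]}

```bash
mkdir -p pics; python3 - <<'E'
from cell import env, optics
import cv2,json,numpy as np
print(env.state())
for n in ("scene","top"):
    c=optics.read_camera(n); print(n,{k:(np.round(v,4).tolist() if k!='color' else v.shape) for k,v in c.items()})
    cv2.imwrite(f"pics/{n}0.png",c["color"][...,::-1])
a=np.hstack([cv2.imread("pics/scene0.png"),cv2.imread("pics/top0.png")])
E
```

```text
{'t': 0.0, 'joints': array([ 1.17540063e+00,  4.91591368e-01,  1.55946002e+00,  1.01429689e-05,
        1.09166914e+00, -1.05618254e-01]), 'qvel': array([-0.00135767,  0.00028142, -0.00219554, -0.00084452, -0.00082554,
       -0.00077127]), 'tau': array([ 2.63574839e-03, -6.12655163e+01, -2.58179337e+01,  6.93340902e-02,
        4.82599635e-02, -9.61298156e-05]), 'eef_pos': array([178.56479259, 598.92046225, 404.13821782]), 'tcp_rot': array([-3.14047201e+00, -1.27848125e-04,  2.85181046e+00]), 'ft_force': array([ 1.23150327, -0.32533665,  1.51237421]), 'moment': array([-0.06318109,  0.05945512, -0.02402267]), 'opening': 1.000268455610962}
scene {'color': (384, 512, 3), 'fx': 498.3358, 'fy': 498.3358, 'cx': 247.7738, 'cy': 183.8946, 'eye': [1100.4405, 143.6151, 1049.0306], 'rotation': [0.555, -0.0035, 1.7604]}
top {'color': (384, 512, 3), 'fx': 407.7759, 'fy': 407.7759, 'cx': 251.5145, 'cy': 190.464, 'eye': [451.699, 33.2759, 1076.1416], 'rotation': [0.0979, -0.013, -1.5736]}
```

View pics/scene0.png

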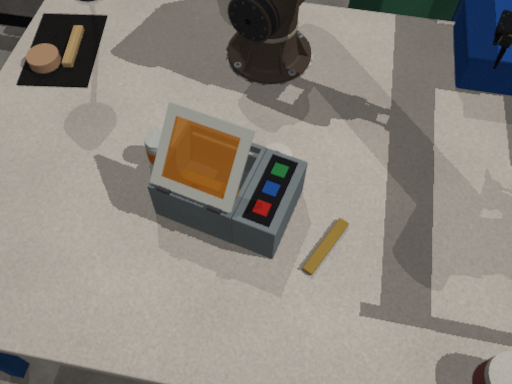

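View pics/top0.png

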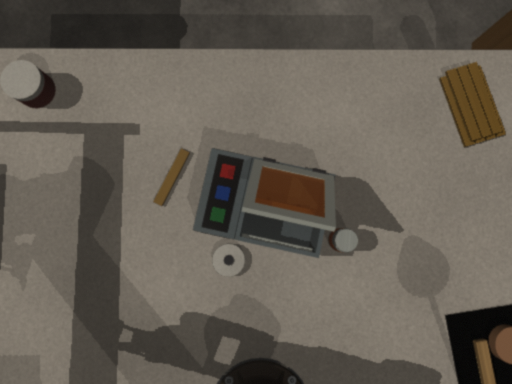

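The scene view shows the lid open, with its free edge from (171,106) to (254,132). The keys run green (280,170), blue (271,188), red (262,208). In the top view green is at (217,215), nearest the robot, red is at (228,171), and the lid's free edge runs from (243,212) to (333,229).

```bash
cat > h.py <<'E'
from cell import env, optics
import cv2, numpy as np
from scipy.spatial.transform import Rotation as Ro
def shot(n,name=None):
    c=optics.read_camera(n)
    if name: cv2.imwrite(f"pics/{name}.png",c["color"][...,::-1])
    return c
def ray(c,u,v):
    d=np.array([(u-c["cx"])/c["fx"],-(v-c["cy"])/c["fy"],-1])
    r=np.asarray(c["rotation"]); R=r if r.ndim==2 else Ro.from_euler("xyz",r).as_matrix()
    return np.asarray(c["eye"],float),R@d
def onz(c,uv,z):
    e,d=ray(c,*uv); return e+d*(z-e[2])/d[2]
def tri(c1,p1,c2,p2):
    A=np.zeros((3,3));b=np.zeros(3)
    for c,p in((c1,p1),(c2,p2)):
        e,d=ray(c,*p); d=d/np.linalg.norm(d); M=np.eye(3)-np.outer(d,d); A+=M;b+=M@e
    return np.linalg.solve(A,b)
H={"red":[(0,6),(174,180)],"green":[(50,80)],"blue":[(105,125)],"amber":[(7,20)]}
def blob(c,k,box):
    h=cv2.cvtColor(c["color"],cv2.COLOR_RGB2HSV); x0,y0,x1,y1=box
    m=np.zeros(h.shape[:2],np.uint8)
    for a,b in H[k]: m|=cv2.inRange(h,(a,120,50),(b,255,255))
    w=np.zeros_like(m); w[y0:y1,x0:x1]=m[y0:y1,x0:x1]
    n,l,s,ct=cv2.connectedComponentsWithStats(w); i=1+np.argmax(s[1:,4])
    return ct[i],s[i,4],(l==i).astype(np.uint8)
def box_lid(S,T,verbose=True):
    K={}
    for k in("green","blue","red"):
        a=onz(S,blob(S,k,(235,150,310,230))[0],129);b=onz(T,blob(T,k,(190,145,245,240))[0],129)
        K[k]=(a+b)/2; 
        if verbose: print(k,a.round(1),b.round(1))
    return K
E
python3 - <<'E'
from h import *
S=shot("scene");T=shot("top")
K=box_lid(S,T)
d=K["red"]-K["green"]; yaw=np.arctan2(d[1],d[0]); print("yaw",yaw,"len",np.linalg.norm(d))
ex=np.array([np.cos(yaw),np.sin(yaw),0]);ey=np.array([-ex[1],ex[0],0])
O=K["blue"]*[1,1,0]-100*ey; print("origin",O)
(a,na,ma),(b,nb,mb)=blob(S,"amber",(150,100,250,205)),blob(T,"amber",(240,155,335,225))
print(a,na,b,nb)
def quad(m):
    c=max(cv2.findContours(m,0,2)[0],key=cv2.contourArea); return cv2.approxPolyDP(cv2.convexHull(c),6,True)[:,0]
print(quad(ma).tolist(),quad(mb).tolist())
print("frame corners")
for p,q in[((171,106),(243,212)),((254,132),(333,229)),(a,b)]:
    # order: try both pairings of y
    P=tri(S,p,T,q); print(P.round(1),((P-O)@np.c_[ex,ey,[0,0,1]]).round(1))
for p,q in[((254,132),(243,212)),((171,106),(333,229))]:
    P=tri(S,p,T,q); print(P.round(1),((P-O)@np.c_[ex,ey,[0,0,1]]).round(1))
E
```

```text
green [489.8 101.  129. ] [489.3 100.  129. ]
blue [540.6  89.9 129. ] [539.8  88.8 129. ]
red [591.5  78.8 129. ] [590.6  77.9 129. ]
yaw -0.21507674840826577 len 103.88968732019333
origin [518.85832578  -8.31931866   0.        ]
[200.02454435 156.98955043] 4115 [290.99257119 191.63516302] 2423
[[176, 117], [239, 138], [222, 198], [162, 175]] [[262, 168], [323, 180], [323, 216], [256, 202]]
frame corners
[514.1 -31.4 358.3] [ 2.000e-01 -2.360e+01  3.583e+02]
[464.1 -49.6 247.9] [-44.7 -52.  247.9]
[535.2 -63.5 196.7] [ 27.8 -50.4 196.7]
[488.9  40.8 248.2] [-39.8  41.6 248.2]
[ 454.1 -142.   247.6] [ -34.7 -144.5  247.6]
```

Box yaw is -0.215 and the lid angle is about 0.67 rad. The free edge sits at box x≈-38, z≈248, and green is at box x≈-52. I'll lift, align and close the fingers, then transit to just above the lid's front frame.

>>> apply_moves:
  commands:
    - [0, 0, -4.28, 0, 0, -0.026, 0]
    - [0, 0, 0, 0, 0, -0.026, 0]
    - [0, 0, 0, -0.0223, -0.0285, 0, 0]
    - [0, 0, 0, -0.0223, -0.0285, 0, 0]
    - [0, 0, 0, -0.0223, -0.0285, 0, 0]

```text
t: 0.62
eef_pos: [225.7, 499.9, 456.7]
tcp_rot: [3.141, 0.0, 2.928]
ft_force: [1.3, 0.1, -0.6]
opening: 0.704
```

>>> apply_moves:
  commands:
    - [0, 0, 0, -0.0223, -0.0285, 0, 0]
    - [0, 0, 0, -0.0223, -0.0285, 0, 0]
    - [0, 0, 0, -0.0223, -0.0285, 0, 0]
    - [0, 0, 0, -0.0223, -0.0285, 0, 0]
    - [0, 0, 0, -0.0223, -0.0285, 0, 0]

```text
t: 1.03
eef_pos: [304.4, 336.5, 456.8]
tcp_rot: [3.141, 0.0, 2.927]
ft_force: [1.4, 0.6, 0.6]
opening: 0.353
```

>>> apply_moves:
  commands:
    - [0, 0, 0, -0.0223, -0.0285, 0, 0]
    - [0, 0, 0, -0.0223, -0.0285, 0, 0]
    - [0, 0, 0, -0.0223, -0.0285, 0, 0]
    - [0, 0, 0, -0.0223, -0.0285, 0, 0]
    - [0, 0, 0, 0, 0, 0, 0]

```text
t: 1.45
eef_pos: [368.8, 203.8, 456.8]
tcp_rot: [-3.141, 0.001, 2.922]
ft_force: [0.3, 0.2, 0.6]
opening: 0.023
```

>>> apply_moves:
  commands:
    - [0, 0, 0, -0.0196, -0.025, 0, 0]
    - [0, 0, 0, -0.0196, -0.025, 0, 0]
    - [0, 0, 0, -0.0196, -0.025, 0, 0]
    - [0, 0, 0, -0.0196, -0.025, 0, 0]
    - [0, 0, 0, -0.0196, -0.025, 0, 0]

```text
t: 1.87
eef_pos: [436.4, 63.5, 456.8]
tcp_rot: [3.141, 0.0, 2.927]
ft_force: [-0.8, -0.0, -0.1]
opening: 0.004
```

>>> apply_moves:
  commands:
    - [0, 0, 0, -0.0196, -0.025, 0, 0]
    - [0, 0, 0, -0.0196, -0.025, 0, 0]
    - [0, 0, 0, -0.0196, -0.025, 0, 0]
    - [0, 0, 0, -0.0196, -0.025, 0, 0]
    - [0, 0, 0, 0, 0, 0, 0]

```text
t: 2.28
eef_pos: [493.2, -53.1, 456.3]
tcp_rot: [-3.141, 0.001, 2.924]
ft_force: [-0.5, 0.2, 0.0]
opening: 0.006
```

```bash
python3 - <<'E'
from h import *
S=shot("scene");T=shot("top"); s=env.state(); print(s["eef_pos"],s["ft_force"],s["opening"])
cv2.imwrite("pics/a1.png",np.hstack([cv2.resize(c["color"][y0:y0+180,x0:x0+180,::-1],(400,400)) for c,x0,y0 in((S,140,60),(T,180,110))]))
E
```

```text
[491.50894415 -50.19806504 456.26580267] [-0.54582716  0.14259602 -0.72513881] 0.004567654949736712
```

View pics/a1.png

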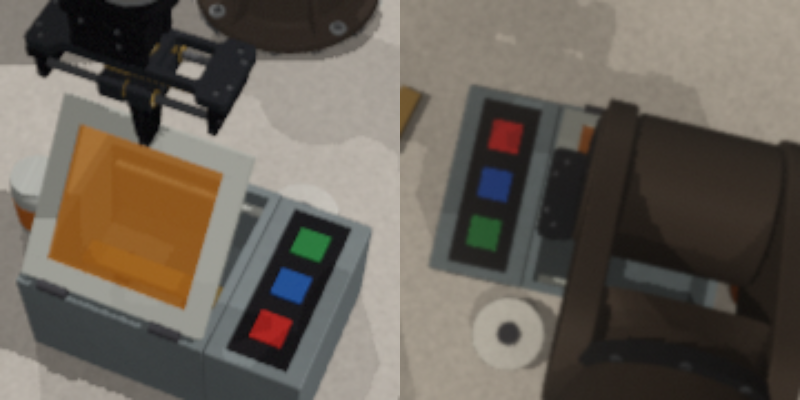

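The left crop shows the closed fingertips just above the middle of the lid's free edge, at crop (147,140). I'll descend onto the frame, following the lid's arc.

>>> apply_moves:
  commands:
    - [0, 0, 0, 0.002, 0, 0.011, 0]
    - [0, 0, 0, 0.002, 0, 0.011, 0]
    - [0, 0, 0, 0, 0, 0.005, 0]
    - [0, 0, 0, 0.001, 0, 0.005, 0]
    - [0, 0, 0, 0.002, 0, 0.005, 0]

```text
t: 2.8
eef_pos: [484.4, -47.6, 419.8]
tcp_rot: [3.141, 0.001, 2.927]
ft_force: [-0.1, -0.1, 1.1]
opening: 0.007
```

>>> apply_moves:
  commands:
    - [0, 0, 0, 0.003, 0, 0.005, 0]
    - [0, 0, 0, 0.003, 0, 0.005, 0]
    - [0, 0, 0, 0.003, 0, 0.005, 0]
    - [0, 0, 0, 0.003, 0, 0.005, 0]
    - [0, 0, 0, 0.003, 0, 0.005, 0]

```text
t: 3.22
eef_pos: [469.5, -45.0, 394.3]
tcp_rot: [3.141, 0.0, 2.926]
ft_force: [0.9, 0.3, 0.4]
opening: 0.004
```

```bash
python3 - <<'E'
from h import *
S=shot("scene"); s=env.state(); print(s["eef_pos"],s["ft_force"])
cv2.imwrite("pics/a2.png",cv2.resize(S["color"][60:240,130:310,::-1],(540,540)))
E
```

```text
[469.02472124 -44.88502302 393.44570267] [ 0.00999673 -0.01673313 -0.44751359]
```

View pics/a2.png

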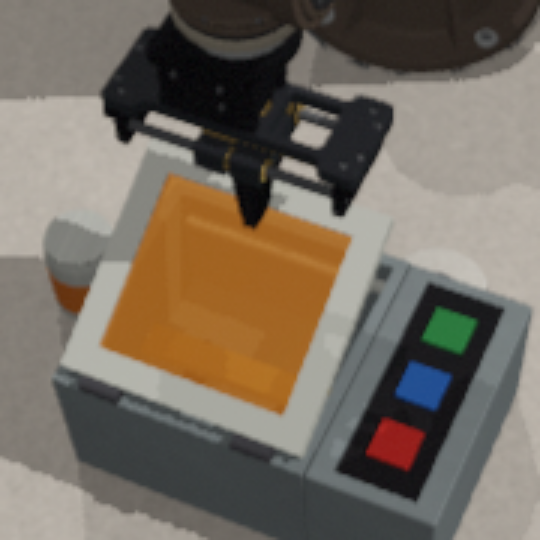

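The lid is following down, with the tip at the inner edge of its front frame at about (250,222) in the crop. I'll continue.

>>> apply_moves:
  commands:
    - [0, 0, 0, 0.003, 0, 0.005, 0]
    - [0, 0, 0, 0.003, 0, 0.005, 0]
    - [0, 0, 0, 0.003, 0, 0.005, 0]
    - [0, 0, 0, 0.003, 0, 0.005, 0]
    - [0, 0, 0, 0.002, 0, 0.005, 0]

```text
t: 3.68
eef_pos: [455.8, -42.0, 369.2]
tcp_rot: [3.142, -0.0, 2.926]
ft_force: [1.2, -1.0, 0.6]
opening: 0.008
```

>>> apply_moves:
  commands:
    - [0, 0, 0, 0.002, 0, 0.005, 0]
    - [0, 0, 0, 0.002, 0, 0.005, 0]
    - [0, 0, 0, 0.002, 0, 0.005, 0]
    - [0, 0, 0, 0.001, 0, 0.004, 0]
    - [0, 0, 0, 0.001, 0, 0.004, 0]

```text
t: 4.1
eef_pos: [448.2, -40.3, 346.3]
tcp_rot: [3.142, -0.0, 2.927]
ft_force: [0.7, -1.0, 1.2]
opening: 0.007
```

>>> apply_moves:
  commands:
    - [0, 0, 0, 0.001, 0, 0.003, 0]
    - [0, 0, 0, 0.001, 0, 0.003, 0]
    - [0, 0, 0, 0, 0, 0.003, 0]
    - [0, 0, 0, 0, 0, 0.003, 0]
    - [0, 0, 0, 0, 0, 0.002, 0]

```text
t: 4.52
eef_pos: [446.3, -39.9, 332.3]
tcp_rot: [3.141, -0.001, 2.926]
ft_force: [0.1, -0.7, 0.7]
opening: 0.005
```

>>> apply_moves:
  commands:
    - [0, 0, 0, 0, 0, 0.0015, 0]
    - [0, 0, 0, 0, 0, 0.001, 0]
    - [0, 0, 0, 0, 0, 0.001, 0]
    - [0, 0, 0, 0, 0, 0, 0]
    - [0, 0, 0, 0, 0, 0, 0]

```text
t: 4.93
eef_pos: [446.4, -40.0, 329.2]
tcp_rot: [3.142, 0.0, 2.926]
ft_force: [0.7, 1.0, 0.4]
opening: 0.004
```

>>> apply_moves:
  commands:
    - [0, 0, 0, 0, 0, 0.001, 0]
    - [0, 0, 0, 0, 0, 0.001, 0]
    - [0, 0, 0, 0, 0, 0.0005, 0]
    - [0, 0, 0, 0, 0, 0, 0]
    - [0, 0, 0, 0, 0, 0, 0]

```text
t: 5.35
eef_pos: [446.4, -39.9, 327.2]
tcp_rot: [3.142, 0.001, 2.927]
ft_force: [-1.5, 0.1, 9.5]
opening: -0.001
```

The stop shows as a 9.5 N reaction at tip z = 137 mm, the shut height. I'll lift, move clear toward the deck and check.

>>> apply_moves:
  commands:
    - [0, 0, 0, 0, 0, 0.0003, 0]
    - [0, 0, 0, 0, 0, 0, 0]
    - [0, 0, 0, 0, 0, -0.005, 0]
    - [0, 0, 0, 0, 0, -0.01, 0]
    - [0, 0, 0, 0, 0, -0.02, 0]

```text
t: 5.77
eef_pos: [446.2, -39.9, 360.6]
tcp_rot: [3.141, -0.003, 2.926]
ft_force: [0.9, 1.1, 0.6]
opening: 0.006
```

>>> apply_moves:
  commands:
    - [0, 0, 0, 0, 0.03, -0.01, 0]
    - [0, 0, 0, 0, 0.03, 0, 0]
    - [0, 0, 0, 0, 0.03, 0, 0]
    - [0, 0, 0, 0, 0.02, 0, 0]
    - [0, 0, 0, 0, 0, 0, 0]

```text
t: 6.18
eef_pos: [470.2, 70.1, 371.6]
tcp_rot: [3.141, 0.001, 2.929]
ft_force: [-0.1, -0.6, -1.2]
opening: 0.005
```

```bash
python3 - <<'E'
from h import *
S=shot("scene");T=shot("top"); s=env.state(); print(s["eef_pos"],s["ft_force"],s["tcp_rot"])
cv2.imwrite("pics/a3.png",np.hstack([cv2.resize(c["color"][y0:y0+180,x0:x0+180,::-1],(400,400)) for c,x0,y0 in((S,140,80),(T,170,110))]))
g=np.array([489.5,100.5]);d=g-s["eef_pos"][:2];th=s["tcp_rot"][2]
print("tool dx,dy",d@[np.cos(th),np.sin(th)],d@[np.sin(th),-np.cos(th)])
E
```

```text
[469.79032294  67.98084818 371.34605547] [ 0.49924802 -0.09607676 -0.80404816] [-3.14153936e+00 -1.41234233e-04  2.92823628e+00]
tool dx,dy -12.377125467170488 35.955157766300566
```

View pics/a3.png

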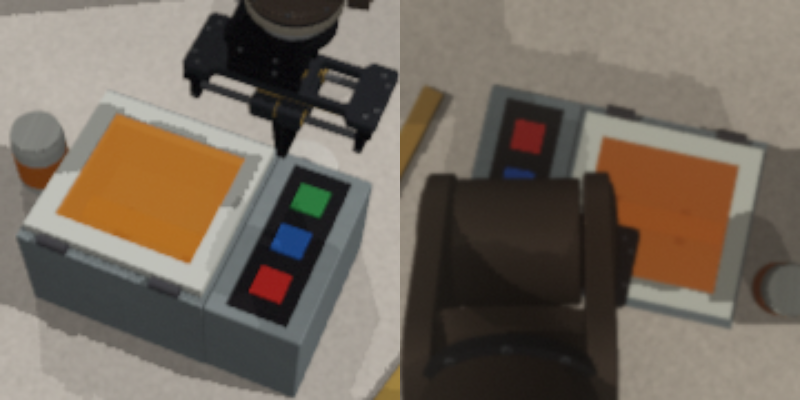

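Both views show the lid lying shut on the box. The tip at (285,150) is next to green at (312,200) in the left crop. I'll move over green and descend close.

>>> apply_moves:
  commands:
    - [0, 0, 0, -0.006, 0.018, 0, 0]
    - [0, 0, 0, -0.006, 0.018, 0, 0]
    - [0, 0, 0, 0, 0, 0.015, 0]
    - [0, 0, 0, 0, 0, 0.015, 0]
    - [0, 0, 0, 0, 0, 0.01, 0]

```text
t: 6.7
eef_pos: [489.1, 99.3, 330.4]
tcp_rot: [-3.141, -0.001, 2.926]
ft_force: [-0.3, -0.4, 0.3]
opening: 0.002
```

```bash
python3 - <<'E'
from h import *
S=shot("scene"); s=env.state(); print(s["eef_pos"],s["ft_force"])
g=np.array([489.5,100.5]);d=g-s["eef_pos"][:2];th=s["tcp_rot"][2]
print("tool dx,dy",d@[np.cos(th),np.sin(th)],d@[np.sin(th),-np.cos(th)])
cv2.imwrite("pics/a4.png",cv2.resize(S["color"][120:240,210:330,::-1],(480,480)))
E
```

```text
[488.8914398   99.24919835 329.01773853] [-1.02700656  0.0093685  -2.2069148 ]
tool dx,dy -0.32617678533371114 1.352205230251017
```

View pics/a4.png

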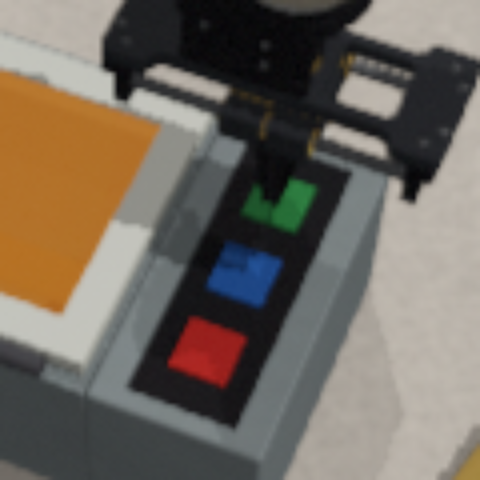

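The tip is above the green key, at about (272,195) in the crop. I'll descend to touch.

>>> apply_moves:
  commands:
    - [0, 0, 0, 0, 0.001, 0.004, 0]
    - [0, 0, 0, 0, 0, 0.003, 0]
    - [0, 0, 0, 0, 0, 0.002, 0]
    - [0, 0, 0, 0, 0, 0, 0]
    - [0, 0, 0, 0, 0, 0, 0]

```text
t: 7.17
eef_pos: [489.5, 101.0, 322.7]
tcp_rot: [3.141, 0.0, 2.926]
ft_force: [1.1, -0.1, -0.3]
opening: 0.005
```

>>> apply_moves:
  commands:
    - [0, 0, 0, 0, 0, 0.001, 0]
    - [0, 0, 0, 0, 0, 0.001, 0]
    - [0, 0, 0, 0, 0, 0.0005, 0]
    - [0, 0, 0, 0, 0, 0, 0]

```text
t: 7.5
eef_pos: [489.5, 101.1, 319.9]
tcp_rot: [3.142, -0.0, 2.927]
ft_force: [0.1, -0.9, -0.7]
opening: 0.007
```

>>> apply_moves:
  commands:
    - [0, 0, 0, 0, 0, 0.001, 0]
    - [0, 0, 0, 0, 0, 0.0005, 0]

```text
t: 7.67
eef_pos: [489.5, 101.1, 318.6]
tcp_rot: [3.141, 0.0, 2.927]
ft_force: [-1.1, 0.5, 5.3]
opening: 0.008
```

>>> apply_moves:
  commands:
    - [0, 0, 0, 0, 0, 0.0008, 0]

```text
t: 7.75
eef_pos: [489.5, 101.1, 317.9]
tcp_rot: [3.141, 0.0, 2.927]
ft_force: [-0.5, 0.6, 7.5]
opening: 0.003
```

>>> apply_moves:
  commands:
    - [0, 0, 0, 0, 0, 0.0004, 0]

```text
t: 7.83
eef_pos: [489.5, 101.1, 317.8]
tcp_rot: [3.141, 0.001, 2.926]
ft_force: [-3.9, -0.1, 15.3]
opening: 0.007
```

>>> apply_moves:
  commands:
    - [0, 0, 0, 0, 0, -0.0001, 0]
    - [0, 0, 0, 0, 0, 0, 0]
    - [0, 0, 0, 0, 0, 0, 0]
    - [0, 0, 0, 0, 0, 0, 0]

```text
t: 8.17
eef_pos: [489.5, 101.1, 317.9]
tcp_rot: [3.141, 0.001, 2.927]
ft_force: [-2.4, -0.2, 8.5]
opening: 0.002
```

Held for about 0.5 s at 7.5 to 15 N. Now I'll release and lift clear.

>>> apply_moves:
  commands:
    - [0, 0, 0, 0, 0, -0.004, 0]
    - [0, 0, 0, 0, 0, -0.015, 0]
    - [0, 0, 0, 0, 0, -0.03, 0]
    - [0, 0, 0, 0, 0, -0.035, 0]
    - [0, 0, 0, 0, 0, -0.035, 0]

```text
t: 8.58
eef_pos: [489.3, 101.1, 437.5]
tcp_rot: [-3.141, -0.001, 2.927]
ft_force: [1.4, 0.9, -0.7]
opening: 0.005
```

>>> apply_moves:
  commands:
    - [0, 0, 0, 0, 0.035, 0, 0]
    - [0, 0, 0, 0, 0.035, 0, 0]
    - [0, 0, 0, 0, 0.035, 0, 0]
    - [0, 0, 0, 0, 0.035, 0, 0]
    - [0, 0, 0, 0, 0, 0, 0]

```text
t: 9.0
eef_pos: [519.9, 242.1, 436.1]
tcp_rot: [3.14, 0.0, 2.929]
ft_force: [-0.6, -0.2, 0.1]
opening: 0.003
```

```bash
python3 - <<'E'
from h import *
S=shot("scene");T=shot("top"); s=env.state(); print(s["eef_pos"],s["ft_force"])
cv2.imwrite("pics/a5.png",cv2.resize(np.hstack([S["color"][60:300,120:380,::-1],T["color"][110:350,130:390,::-1]]),(800,370)))
E
```

```text
[519.20879384 238.89908475 435.79978159] [-0.20777072 -0.73250798 -0.09767008]
```

View pics/a5.png

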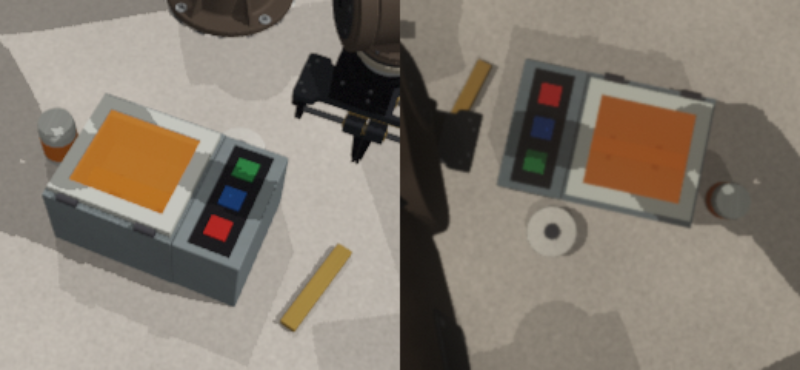

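The last views show the lid shut, the keys free, the bar, tin and wheel in place, and the arm clear.

```bash
python3 -c "
from cell import env
print(env.job_done())"
```

```text
the job is handed in; nothing more can be done
None
```

The lid is shut and the green key has been pressed once, in that order, and the job is handed in. It took about 9 s of the 45 s allowed.

- **Lid:** I closed it slowly with the shut fingers on its front frame, at 60 mm/s or less and about 12 mm/s or less for the last few millimetres. It met its stop at tip height 137 mm with a 9.5 N reaction. I pressed 0.3 mm further before lifting, and that force was not read.
- **Green key:** I pressed it for about half a second. The readings during the hold were 7.5, 15.3 and 8.5 N, with about 1 N of noise, so the middle one was above the 10 N asked for. All were above the 6 N it needs to register and well below 40 N. I then let go.
- **Last pictures:** Both views show the lid flat on the box and the arm clear of everything. The bar, tin and felt wheel appear where they were, judged by eye rather than measured. I did not touch the red or blue keys.

No check failed or disagreed, but nothing in the scene shows that the cure started, so I infer it from the force and time alone.

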